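Trial-fit the cover on a cranked pull handle

TASK

Trial-fit the red cover on the bent steel pull handle that is bolted to the angle plate: pick it up by its neck as it lies, thread it cup first over the handle's upright free end and let go of it, so that it slides down onto the level part of the bar. Then take hold of it again, ease it along and round the level bend, and push it fully home over the round mounting flange with its rim flush against the angle plate; let go, and leave the other things on the bench where they are.

Things in the scene. Friction and masses are not known exactly. Their poses are not given: they have to be found in the camera images.
- cover: red plastic cover, loose, about 90 g, lies cup down, neck up. Origin: centre of the cup's open rim (its underside); z: along the bore, from cup to neck. Cup: 66 mm outside diameter, z 0 to a flat shoulder at z 16; inside 55 wide, 11 deep. Neck, the place to grip: 36 mm outside diameter, z 16 to 40. A 21 mm bore runs through neck and cup floor (z 11 to 40)
- angle_plate: dark grey angle plate, fixed; a bent steel handle (round bar, 16 mm diameter) is bolted to its face. Origin: on the bench top in the plane of the face, below the flange; z up; x level, to the back of the plate, so the handle stands out along -x. Plate: 130 mm wide (y -65 to 65), 16 thick (x 0 to 16), 137 high; foot and ribs reach back to x 75
- flange_seat (a point): point on the plate's face where the level bar's axis starts, 95 mm above the bench; axes as the angle plate. The round mounting flange is centred here: 48 mm diameter, 9 thick (x -9 to 0), front edge chamfered 3 mm, bar in its middle. The cover is home when its origin is here and its z points along -x
- level_bend (a point): point on the bar's axis, 55 mm straight out from flange_seat (along -x of the plate), 95 mm above the bench; axes as the angle plate. Here a level quarter bend of 50 mm axis radius begins, centred 50 mm to the -y side of this point; it turns the bar from -x to -y, so it ends 50 mm further along -x and 50 mm further along -y
- upward_bend (a point): point on the bar's axis where its second level part (45 mm straight, along -y from the end of the level bend) ends, 95 mm above the bench; axes as the angle plate. Here the bar bends up in a quarter circle of 50 mm axis radius, centred 50 mm above this point. A cover let go on the upright part slides down and stays, perhaps tilted, at the foot of this bend or on the level part
- handle_tip (a point): top of the bar's rounded free end, 240 mm above the bench; axes as the angle plate. The upright part runs straight down from here to the end of the upward bend, 145 mm above the bench; in the plate's axes it stands at x -105, y -145 mm
- ring_gauge: steel setting ring, 61 mm across, 16 mm high, lying flat; bystander. Origin: centre of its underside
- caliper: steel vernier caliper, 220 mm long, lying flat; bystander. Origin: centre of its underside
- micrometer: outside micrometer with a green frame, 137 mm long, lying flat; bystander. Origin: centre of its underside
- hex_key: black hexagon key, 84 mm long, lying flat; bystander. Origin: centre of its underside
- note_block: block of paper slips, 70 x 70 x 20 mm; bystander. Origin: centre of its underside
- marker: white and red marker pen, 139 mm long, lying; bystander. Origin: centre of its underside

How it is judged:
By the outcome, as a careful person would: the job done as asked, in the order asked, and still so for the second after the job is handed in, with the robot touching nothing.
It also fails if it takes over 69 s, if anything falls off the work surface, if the arm or the gripper's body presses on something with over 40 N, if the wrist force passes 120 N, or if a joint passes its speed limit or range.

ROBOT

A 7-joint arm with a two-finger parallel gripper is mounted at the origin on a cart in front of the work surface, level with it; the furniture and walls round the work are solid. World frame = base frame: x ahead of the robot, y to its left, z up, the work surface at z = 0. Lengths are in mm, angles in rad, forces in N, time in s.
With the tool pointing down it reaches from about 400 to 875 mm from the base axis. Payload 4.4 kg.
Tool frame: the origin (TCP) lies midway between the tips of the shut fingers; the grasp point (between the pads) lies ctrl.grip_depth behind it (ctrl.grip_depth is the distance from the TCP to the grasp point, in mm); z points along the fingers, y is the line along which they close (so a half turn about z gives the same grasp; the last joint's range is limited). The gripper opens to 85 mm and grips with 20 to 120 N. Pads are 22 mm wide; open, the fingers measure 114 mm over their backs; the gripper's body (76 mm by 85 mm) begins 54 mm behind the grasp point. The pads swing forward as they close: fully open they stand 13 mm farther back than shut.
Start: joints at [-1.254, 0.628, 0.038, 1.517, -0.027, 0.996, -0.02], TCP at [242.765, 602.978, 231.313] pointing down, gripper open.
Joint ranges: [-3.06, 3.06], [-0.37, 2.12], [-1.25, 1.32], [0.18, 2.47], [-1.1, 4.24], [0.23, 1.98], [-2.94, 2.94]. Speed limits (rad/s): [2.57, 2.57, 3.14, 3.14, 3.14, 3.14, 3.14].

INTERFACE

Orientations are given as [roll, pitch, yaw] about the fixed x, y, z axes, in that order (R = Rz(yaw) Ry(pitch) Rx(roll)).
In Python, from cell import ctrl gives the robot as it stands.
- The arm moves only by the tool carry_out, never from a script. Its argument "deltas" is one flat list of numbers, 7 for each row, row after row: the turn, a rotation vector about the tool's x, y, z in degrees, then the shift along the tool's x, y, z in m, then the closure, from -1 (fully open) to 1 (shut). In form: [wx, wy, wz, dx, dy, dz, claw, wx, wy, wz, dx, dy, dz, claw, ...]. A call has 1 to 12 rows; each row shifts and turns the commanded pose from where the row before left it, along the tool's axes as they then stand; what a row does not reach is not made up. A row lasts 1/8 s, in which the tool goes at most 62.5 mm and 10.7 degrees, less where a joint would pass 70% of its speed; a pose out of reach is approached as far as the arm can. A call with a gripper value outside its range is refused whole. The fingers move at their own pace and stop on an object; the grip force is fixed at half the most. Time passes only in rows, so rows that do not move let the fingers close. It gives the time, the measured TCP pose, the force, the opening and the grip force at its end, in the units of the state.
- ctrl.read_state(): the state, without advancing time (a new reading comes with each control period).
- ctrl.get_image(name): name is "scene" or "side" or "wrist"; returns the picture (400x640x3 uint8, red, green, blue); there is no depth.
- ctrl.calibration(name): a dict with "mtx" (3x3 intrinsics, pixels), "R" (3x3) and "t" (3): a world point X has camera coordinates R X + t. Camera axes: x right, y down, z forward; pixel columns grow to the right and rows downward; lengths in mm; the calibration is good to about 2 mm. A picture is of the moment at which its call begins: read the wrist's pose just before it. calibration takes no time and is no camera call; for the wrist camera it gives the pose at the moment of the call.
- ctrl.finish_job(): hands the job in; it is judged then, once.
The state is a dict: "clock": time; "qpos": joint angles; "qd": joint speeds; "tau": joint torques, N m; "eef_pos": TCP position; "tool_rot": TCP orientation; "force": force on the tool from outside, world axes, zero at the start; "torque": the same for the moment, N m; "width": finger opening in mm; "gripper_force": force on a finger pad.
Only numpy, scipy, OpenCV 4.12 (cv2) and the standard library are available. Lean on these libraries where they do the work, as an engineer would, in place of code of your own. Each camera call takes 0.05 s, during which the arm holds its last target. There are 200 camera calls.

## Working session

There is one attempt and no reset: what is moved stays moved. The work goes in short steps, Python scripts to look and compute and a tool call to move; the robot and the scene stay as the last step left them, time stands still between calls to the robot, and variables do not carry over. Pictures are saved under pics/ and viewed, at most 10 in all, crops included, and the job is handed in when it is done.

Besides the shell and the picture viewer there is one more tool, called by a JSON object that holds its "op" and its "data", one argument or row to a line. carry_out: Moves the arm, as the interface text tells. Its arguments: {"type":"object","properties":{"deltas":{"type":"array"}},"required":["deltas"]}

```bash
ls; mkdir -p pics; python3 - <<'E'
from cell import ctrl
import cv2,numpy as np
print(ctrl.grip_depth, ctrl.read_state())
ims=[ctrl.get_image(n) for n in("scene","side")]
for n,i in zip(("scene","side"),ims):
    cv2.imwrite(f"pics/{n}0.png",i[:,:,::-1]); c=ctrl.calibration(n); print(n,c["mtx"].tolist(),c["R"].tolist(),c["t"].tolist())
E
```

```text
pics
18.700000000000003 {'clock': 0.0, 'qpos': array([-1.25379943,  0.62932523,  0.03843408,  1.518354  , -0.02695013,
        0.99624838, -0.01998517]), 'qd': array([-0.00129802,  0.00142595, -0.00076887, -0.00020754,  0.00126393,
       -0.0014518 , -0.00011798]), 'tau': array([-8.93795077e-04, -5.63411701e+01,  1.22587178e+00, -1.93439555e+01,
        1.10212711e-02,  1.03773750e-02,  9.01685723e-06]), 'eef_pos': array([242.54407859, 602.40827146, 230.40694589]), 'tool_rot': array([-3.13977633e+00,  5.94444875e-05,  2.75884448e+00]), 'force': array([-0.05729563, -0.42307893, -0.24735804]), 'torque': array([-0.06361637,  0.00815199,  0.01610205]), 'gripper_force': 0.0, 'width': 85.53298277175676}
scene [[492.93409873492936, 0.0, 316.30556967049307], [0.0, 492.93409873492936, 199.56192831411664], [0.0, 0.0, 1.0]] [[0.5480072876502402, -0.8364107204880936, -0.010252772055126385], [-0.5868289622176204, -0.3756915749925619, -0.7172779165582881], [0.5960870588972866, 0.3990901491294865, -0.696711756096441]] [-449.9155438552888, 327.98793774657923, 1317.286274809663]
side [[493.97718494557165, 0.0, 328.6134133861564], [0.0, 493.97718494557165, 195.194087973044], [0.0, 0.0, 1.0]] [[0.9989090196597791, 0.038881433738433335, -0.025865122322974037], [-0.010392266990759942, -0.35489936714000225, -0.934846746793515], [-0.04552769738446422, 0.9340956446285729, -0.3541081126673024]] [-502.2437652888763, 81.83198096746935, 1699.5513342780728]
```

View pics/scene0.png

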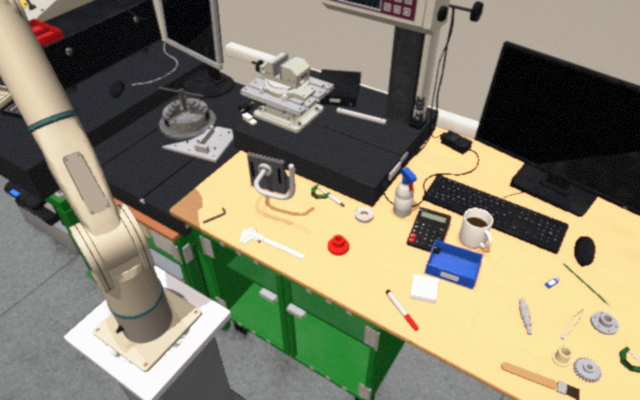

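View pics/side0.png

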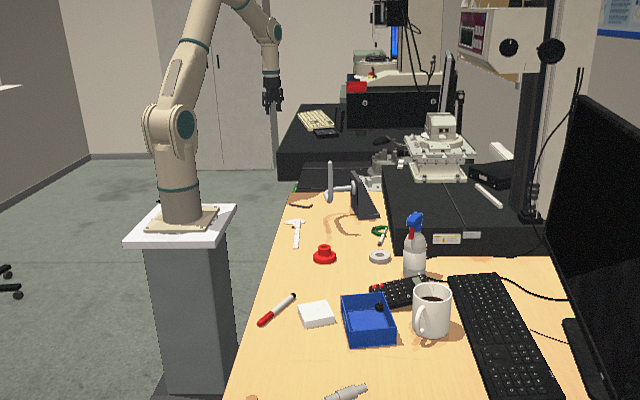

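The scene view shows the red cover at about (339,245), with the plate and handle at (270,178) and the tip near (291,165). In the side view the cover is at (325,255) and the tip near (330,162).

```bash
cat > h.py <<'E'
import cv2,numpy as np
from cell import ctrl
def ray(n,uv,c=None):
    c=c or ctrl.calibration(n); R,t=c["R"],c["t"]
    d=R.T@np.linalg.inv(c["mtx"])@np.array([uv[0],uv[1],1.]); return -R.T@t,d/np.linalg.norm(d)
def onz(n,uv,z,c=None):
    o,d=ray(n,uv,c); return o+d*(z-o[2])/d[2]
def tri(rays):
    A=sum(np.eye(3)-np.outer(d,d) for o,d in rays); b=sum((np.eye(3)-np.outer(d,d))@o for o,d in rays)
    p=np.linalg.solve(A,b); return p,[np.linalg.norm(np.cross(p-o,d)) for o,d in rays]
def proj(n,X,c=None):
    c=c or ctrl.calibration(n); p=c["mtx"]@(c["R"]@np.array(X,float)+c["t"]); return p[:2]/p[2]
def red(im):
    h=cv2.cvtColor(im,cv2.COLOR_RGB2HSV); return (((h[...,0]<8)|(h[...,0]>172))&(h[...,1]>150)&(h[...,2]>60)).astype(np.uint8)
def blobs(m,mn=40):
    n,l,s,c=cv2.connectedComponentsWithStats(m); return [(s[i].tolist(),c[i].round(1).tolist()) for i in range(1,n) if s[i,4]>mn]
E
python3 - <<'E'
from h import *
a=cv2.imread("pics/scene0.png");b=cv2.imread("pics/side0.png")
for n,i in(("scene",a),("side",b)):
    print(n,blobs(red(i[:,:,::-1].copy())))
A=cv2.resize(a[140:220,230:330],None,fx=4,fy=4,interpolation=cv2.INTER_CUBIC)
B=cv2.resize(b[150:230,300:400],None,fx=4,fy=4,interpolation=cv2.INTER_CUBIC)
cv2.imwrite("pics/crop.png",np.hstack([A,B]))
E
```

```text
scene [([29, 20, 35, 27, 565], [45.6, 32.1]), ([328, 235, 21, 20, 328], [337.9, 245.0]), ([405, 315, 13, 15, 85], [411.2, 321.9])]
side [([347, 81, 20, 12, 212], [356.1, 86.5]), ([409, 228, 5, 11, 52], [410.9, 232.8]), ([313, 244, 23, 20, 354], [324.0, 254.7]), ([257, 311, 17, 16, 117], [264.9, 318.6])]
```

View pics/crop.png

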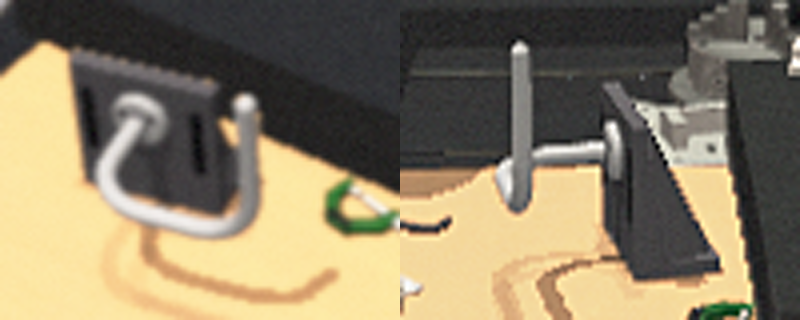

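```bash
python3 - <<'E'
from h import *
for nm,a,b in(("tip",(291.2,164),(329.7,160.5)),("flange",(264,169.5),(353.3,187.5)),("cover",(338.2,244.8),(324,254.5)),("farcorner_top",(248.3,152.5),(351.5,170.8)),("footbend",(287,198),(329.5,202))):
    print(nm,tri([ray("scene",a),ray("side",b)]))
for u in((338.2,244.8),): print(onz("scene",u,15))
print(onz("side",(324,254.5),15))
print("tip h240",onz("scene",(291.2,164),236),onz("side",(329.7,160.5),236))
E
```

```text
tip (array([ 516.76917353, -116.15629315,  237.39914267]), [np.float64(0.07055872072835094), np.float64(0.07055872072814401)])
flange (array([587.20307901,  51.94593775,  88.85845335]), [np.float64(0.6832780843917777), np.float64(0.6832780843916102)])
cover (array([ 500.30087995, -289.56018394,   10.62837201]), [np.float64(1.4114472345665239), np.float64(1.4114472345664493)])
farcorner_top (array([583.84003672, 109.95161798, 133.13384862]), [np.float64(2.9028027438879755), np.float64(2.9028027438879604)])
footbend (array([511.81241527, -95.87033847,  95.39238099]), [np.float64(0.04542802699422229), np.float64(0.0454280269939507)])
[ 495.44637013 -292.36968      15.        ]
[ 501.64244884 -295.62244602   15.        ]
tip h240 [ 518.18774016 -115.0817508   236.        ] [ 516.52791151 -111.70031542  236.        ]
```

{"op": "carry_out", "data": {
  "deltas": [0, 0, 0, -0.02, -0.04, -0.04, -1, 0, 0, 0, -0.03, -0.04, -0.04, -1, 0, 0, 0, -0.03, -0.04, -0.02, -1]
}}

```text
clock: 0.48
eef_pos: [272.5, 462.1, 331.9]
tool_rot: [3.139, 0.0, 2.759]
force: [0.8, 0.4, -0.5]
width: 85.7
gripper_force: 0.0
```

```bash
python3 - <<'E'
from h import *
s=ctrl.read_state();print({k:s[k] for k in("clock","qpos","eef_pos","tool_rot","force")})
E
```

```text
{'clock': 0.475, 'qpos': array([-1.12759253,  0.35966393,  0.0523361 ,  1.69630046, -0.02060582,
        1.08394251,  0.11937557]), 'eef_pos': array([272.45851416, 462.10001622, 331.90217591]), 'tool_rot': array([3.13940379e+00, 4.43922722e-04, 2.75917031e+00]), 'force': array([ 0.84319431,  0.419042  , -0.45253689])}
```

{"op": "carry_out", "data": {
  "deltas": [0, 0, 0, -0.034, -0.043, -0.0135, -1, 0, 0, 0, -0.034, -0.043, -0.0135, -1, 0, 0, 0, -0.034, -0.043, -0.0135, -1, 0, 0, 0, -0.034, -0.043, -0.0135, -1, 0, 0, 0, -0.034, -0.043, -0.0135, -1, 0, 0, 0, -0.034, -0.043, -0.0135, -1, 0, 0, 0, -0.034, -0.043, -0.0135, -1, 0, 0, 0, -0.034, -0.043, -0.0135, -1, 0, 0, 0, -0.034, -0.043, -0.0135, -1, 0, 0, 0, -0.034, -0.043, -0.0135, -1, 0, 0, 0, -0.034, -0.043, -0.0135, -1, 0, 0, 0, 0, 0, 0, -1]
}}

```text
clock: 1.98
eef_pos: [442.2, -120.1, 479.3]
tool_rot: [-3.139, 0.002, 2.75]
force: [-0.1, 0.8, -0.2]
width: 85.6
gripper_force: 0.0
```

{"op": "carry_out", "data": {
  "deltas": [0, 0, 8, 0, 0, 0, -1, 0, 0, 8, 0, 0, 0, -1, 0, 0, 8, 0, 0, 0, -1, 0, 0, 8, 0, 0, 0, -1, 0, 0, 8, 0, 0, 0, -1, 0, 0, 8, 0, 0, 0, -1, 0, 0, 8, 0, 0, 0, -1, 0, 0, 0, 0, 0, 0, -1]
}}

```text
clock: 2.98
eef_pos: [441.8, -114.3, 478.4]
tool_rot: [-3.141, -0.001, 1.784]
force: [-0.4, -0.3, -0.5]
width: 85.1
gripper_force: 0.0
```

```bash
python3 - <<'E'
from h import *
s=ctrl.read_state();print({k:s[k] for k in("clock","qpos","eef_pos","tool_rot","force")})
c=ctrl.calibration("wrist");i=ctrl.get_image("wrist");cv2.imwrite("pics/w1.png",i[:,:,::-1])
np.savez("w1.npz",**c);print(c["mtx"][0],-c["R"].T@c["t"],c["R"])
print(blobs(red(i)))
for p in((500,-292,15),(517,-114,240),(588,51,95)):print(proj("wrist",p))
E
```

```text
{'clock': 2.975, 'qpos': array([-0.37302886,  0.16608648,  0.69176028,  1.60378174, -0.10746139,
        1.41156532,  0.54282135]), 'eef_pos': array([ 441.83388592, -114.32546621,  478.36552019]), 'tool_rot': array([-3.14075380e+00, -9.96672161e-04,  1.78445038e+00]), 'force': array([-0.43928001, -0.2926171 , -0.52155115])}
[278.40300277   0.         318.48907055] [423.0852156  -34.2443441  619.47936446] [[ 9.77436831e-01  2.11226526e-01 -7.72174819e-04]
 [ 2.00682394e-01 -9.27491506e-01  3.15414146e-01]
 [ 6.59076486e-02 -3.08452365e-01 -9.48953803e-01]]
[([314, 209, 28, 27, 559], [327.2, 222.0]), ([252, 308, 13, 14, 70], [257.6, 315.2])]
[327.33244402 225.75590121]
[372.00934366 179.60172993]
[422.16780158  76.79463057]
```

View pics/w1.png

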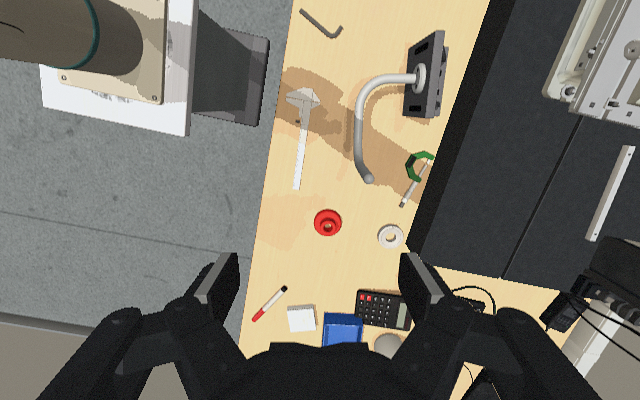

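In the wrist view, the cover is at (327,222), the bar's tip near (369,179), the flange near (419,79), and the bench things lie clear of the cover.

```bash
python3 - <<'E'
from h import *
c=dict(np.load("w1.npz"))
for nm,w,a,b in(("tip",(370,180),(291.2,164),(329.7,160.5)),("flange",(417,79),(264,169.5),(353.3,187.5)),("cover",(327.3,222.3),(338.2,244.8),(324,254.5))):
    print(nm,tri([ray("scene",a),ray("side",b),ray("wrist",w,c)]))
print(onz("wrist",(327.3,222.3),18,c))
i=cv2.imread("pics/w1.png")
cv2.imwrite("pics/w1c.png",cv2.resize(i[20:200,340:460],None,fx=3.3,fy=3.3,interpolation=cv2.INTER_CUBIC))
E
```

```text
tip (array([ 516.13816415, -115.91732268,  237.24531906]), [np.float64(0.7179017598769706), np.float64(0.576676154331644), np.float64(1.221925628217535)])
flange (array([584.6079054 ,  48.11286898,  90.52359273]), [np.float64(1.6016076385829423), np.float64(3.006031061897151), np.float64(3.1508419228594637)])
cover (array([ 499.98302814, -287.33808967,    8.90293269]), [np.float64(2.2813469587731583), np.float64(1.9058746250243948), np.float64(2.190998888891769)])
[ 497.24226393 -281.90256874   18.        ]
```

View pics/w1c.png

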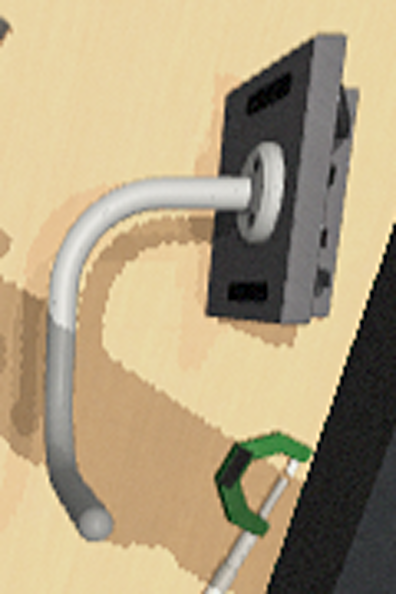

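```bash
python3 - <<'E'
from h import *
c=dict(np.load("w1.npz"))
P=lambda u,v,z:onz("wrist",(340+u/3.3,20+v/3.3),z,c)
tip=P(96,523,235)
e1,e2=P(318,38,137),P(283,322,137)
m=(e1+e2)/2; d=e1-e2
print("tip",tip,"edge",e1,e2,"len",np.linalg.norm(d[:2]),"yaw",np.degrees(np.arctan2(-d[0],d[1])),"mid",m)
b=P(242,192,95)-P(160,192,95);print("bar yaw",np.degrees(np.arctan2(b[1],b[0])),P(242,192,95),P(160,192,95))
print("2nd",P(62,310,95),P(61,380,95))
for yaw in (10,11,12,13,14):
    a=np.radians(yaw);R=np.array([[np.cos(a),-np.sin(a)],[np.sin(a),np.cos(a)]])
    print(yaw,"tip from edge mid",m[:2]+R@[-105,-145], "seat from tip(517,-114)",np.array([517,-114])-R@[-105,-145])
E
```

```text
tip [ 513.59680743 -114.18441976  235.        ] edge [575.21986571 109.17052396 137.        ] [600.9582206  -13.96301997 137.        ] len 125.7948033656419 yaw 11.806427897124555 mid [588.08904316  47.60375199 137.        ]
bar yaw 12.19033230810822 [573.72006814  45.72890343  95.        ] [531.59302932  36.62815547  95.        ]
2nd [496.42573491 -31.6963847   95.        ] [505.45783468 -68.04668007  95.        ]
10 tip from edge mid [ 509.86321485 -113.42643085] seat from tip(517,-114) [595.2258283   47.03018284]
11 tip from edge mid [ 512.68549322 -114.76713412] seat from tip(517,-114) [592.40354993  48.37088611]
12 tip from edge mid [ 515.53074025 -116.05837765] seat from tip(517,-114) [589.55830291  49.66212964]
13 tip from edge mid [ 518.39808923 -117.29976811] seat from tip(517,-114) [586.69095392  50.9035201 ]
14 tip from edge mid [ 521.28666676 -118.49092736] seat from tip(517,-114) [583.8023764   52.09467935]
```

{"op": "carry_out", "data": {
  "deltas": [0, 0, 0, -0.03, 0.003, 0.03, -1, 0, 0, 0, -0.03, 0.003, 0.035, -1, 0, 0, 0, -0.03, 0.003, 0.045, -1, 0, 0, 0, -0.03, 0.003, 0.045, -1, 0, 0, 0, -0.03, 0.003, 0.05, -1, 0, 0, 0, -0.03, 0.003, 0.045, -1, 0, 0, 0, 0, 0, 0, -1, 0, 0, 0, 0, 0, 0, -1]
}}

```text
clock: 4.03
eef_pos: [497.6, -287.3, 229.2]
tool_rot: [3.141, -0.0, 1.783]
force: [-0.3, -0.3, 0.1]
width: 85.2
gripper_force: 0.0
```

```bash
python3 - <<'E'
from h import *
s=ctrl.read_state();print({k:s[k] for k in("clock","eef_pos","tool_rot")})
c=ctrl.calibration("wrist");i=ctrl.get_image("wrist");cv2.imwrite("pics/w2.png",i[:,:,::-1]);np.savez("w2.npz",**c)
m=red(i);print(blobs(m))
cs=cv2.findContours(m,cv2.RETR_CCOMP,cv2.CHAIN_APPROX_NONE)[0]
for k in cs:
    if len(k)>15: print(cv2.fitEllipse(k),cv2.contourArea(k))
E
```

```text
{'clock': 4.025, 'eef_pos': array([ 497.55600294, -287.32315991,  229.23876824]), 'tool_rot': array([ 3.14127104e+00, -4.47577264e-04,  1.78282784e+00])}
[([296, 146, 50, 50, 1795], [320.4, 170.6]), ([376, 298, 9, 10, 65], [380.0, 302.5]), ([388, 299, 8, 11, 61], [391.6, 304.0])]
((391.41778564453125, 303.93756103515625), (7.8076066970825195, 10.82255744934082), 178.87591552734375) 61.0
((390.8780822753906, 303.5011901855469), (4.547409534454346, 6.887245178222656), 160.28262329101562) 21.0
((379.90203857421875, 302.3661804199219), (8.002290725708008, 10.157923698425293), 11.964552879333496) 58.5
((320.37677001953125, 170.82301330566406), (48.39838409423828, 48.86308288574219), 81.228759765625) 1856.0
((320.4381408691406, 173.98876953125), (12.207661628723145, 15.850716590881348), 86.77928161621094) 149.0
```

View pics/w2.png

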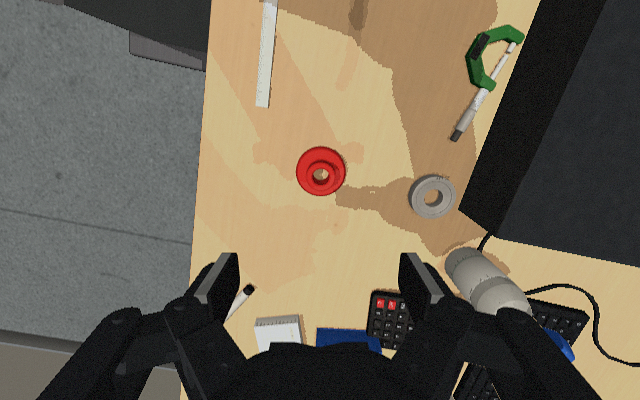

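The cover is at (320,171), with its bore at (320,174); the ring gauge at (432,196) and caliper are well clear.

```bash
python3 - <<'E'
from h import *
c=dict(np.load("w2.npz"))
print(onz("wrist",(320.4,170.8),12,c),onz("wrist",(320.4,173.9),38,c))
a=onz("wrist",(296,171),14,c);b=onz("wrist",(345,171),14,c);print(np.linalg.norm(a-b))
E
```

```text
[ 498.25503554 -285.2730997    12.        ] [ 497.65921639 -283.37822215   38.        ]
63.963424667732255
```

{"op": "carry_out", "data": {
  "deltas": [0, 0, 0, 0.001, 0.001, 0.04, -1, 0, 0, 0, 0.001, 0, 0.05, -1, 0, 0, 0, 0, 0, 0.05, -1, 0, 0, 0, 0, 0, 0.04, -1, 0, 0, 0, 0, 0, 0.022, -1, 0, 0, 0, 0, 0, 0.01, -1, 0, 0, 0, 0, 0, 0, -1, 0, 0, 0, 0, 0, 0, 1, 0, 0, 0, 0, 0, 0, 1, 0, 0, 0, 0, 0, 0, 1, 0, 0, 0, 0, 0, 0, 1, 0, 0, 0, 0, 0, 0, 1]
}}

```text
clock: 5.58
eef_pos: [498.5, -285.8, 18.0]
tool_rot: [3.14, 0.001, 1.782]
force: [-0.2, 1.0, 6.6]
width: 34.3
gripper_force: 59.2
```

{"op": "carry_out", "data": {
  "deltas": [0, 0, 0, 0, 0, -0.02, 1, 0, 0, 0, 0, 0, -0.04, 1, 0, 0, 0, 0, 0, -0.05, 1, 0, 0, 0, 0, 0, -0.05, 1, 0, 0, 0, 0, 0, -0.05, 1, 0, 0, 0, 0, 0, -0.05, 1, 0, 0, 0, 0, 0, -0.04, 1, 0, 0, 0, 0, 0, 0, 1, 0, 0, 0, 0, 0, 0, 1]
}}

```text
clock: 6.7
eef_pos: [497.3, -284.9, 316.0]
tool_rot: [-3.141, -0.002, 1.782]
force: [-0.3, -0.5, -1.1]
width: 34.1
gripper_force: 60.0
```

```bash
python3 - <<'E'
from h import *
s=ctrl.read_state();print({k:s[k] for k in("clock","eef_pos","tool_rot","width","gripper_force","force")})
ims={n:ctrl.get_image(n) for n in("scene","side","wrist")}
cw=ctrl.calibration("wrist")
T=s["eef_pos"]
for n,i in ims.items():
    print(n,blobs(red(i)), "exp",proj(n,T+[0,0,-2],cw if n=="wrist" else None))
cr=[]
for n in ims:
    u,v=proj(n,T,cw if n=="wrist" else None).astype(int); k=40 if n!="wrist" else 80
    u=min(max(u,k),640-k);v=min(max(v,k),400-k)
    cr.append(cv2.resize(ims[n][v-k:v+k,u-k:u+k],(260,260),interpolation=cv2.INTER_CUBIC))
cv2.imwrite("pics/held.png",np.hstack(cr)[:,:,::-1])
E
```

```text
{'clock': 6.7, 'eef_pos': array([ 497.3176035 , -284.90023034,  316.02664241]), 'tool_rot': array([-3.14071855e+00, -1.56379075e-03,  1.78151414e+00]), 'width': 34.086780136238794, 'gripper_force': 59.992240481078625, 'force': array([-0.25870943, -0.46153902, -1.10891702])}
scene [([10, 20, 54, 28, 957], [37.2, 32.7]), ([326, 158, 27, 25, 383], [340.0, 172.3]), ([405, 315, 13, 15, 86], [411.2, 322.0])] exp [338.50149808 167.9900683 ]
side [([347, 81, 20, 12, 211], [356.0, 86.4]), ([308, 143, 25, 20, 356], [319.9, 153.5]), ([409, 228, 5, 11, 53], [410.9, 232.8]), ([257, 311, 17, 16, 116], [264.9, 318.5])] exp [319.23687229 151.18109221]
wrist [([264, 195, 110, 113, 7743], [318.3, 247.2]), ([454, 288, 15, 11, 74], [461.3, 292.2])] exp [321.29657774 255.99625311]
```

View pics/held.png

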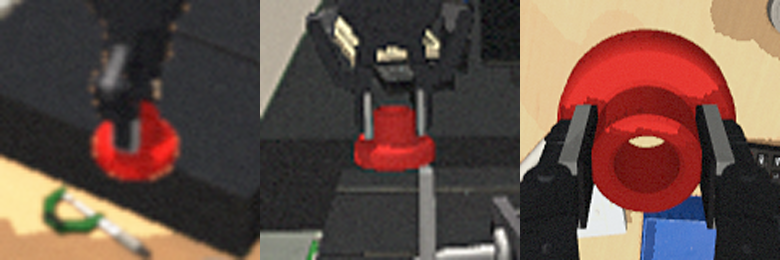

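```bash
python3 - <<'E'
from h import *
T=ctrl.read_state()["eef_pos"];cw=ctrl.calibration("wrist")
print("necktop",onz("wrist",(321,275),T[2]+22,cw)-T,"bore",onz("wrist",(320,277),T[2]+21,cw)-T)
print("pixels per mm, neck:",proj("wrist",T+[0,0,22],cw),proj("wrist",T+[0,10,22],cw))
E
```

```text
necktop [-0.7673229  2.7623    22.       ] bore [-0.86599169  0.87302928 21.        ]
pixels per mm, neck: [321.335343   279.94939314] [325.66494141 262.76739184]
```

{"op": "carry_out", "data": {
  "deltas": [0, 0, 0, 0.03, 0.01, 0, 1, 0, 0, 0, 0.037, 0.012, 0, 1, 0, 0, 0, 0.037, 0.012, 0, 1, 0, 0, 0, 0.037, 0.012, 0.01, 1, 0, 0, 0, 0.02, 0.007, 0.02, 1, 0, 0, 0, 0, 0, 0.005, 1, 0, 0, 0, 0, 0, 0, 1, 0, 0, 0, 0, 0, 0, 1]
}}

```text
clock: 7.85
eef_pos: [516.1, -119.0, 282.4]
tool_rot: [3.141, 0.001, 1.779]
force: [0.1, 0.1, -2.0]
width: 34.5
gripper_force: 60.0
```

```bash
cat > align.py <<'E'
from h import *
s=ctrl.read_state();print({k:s[k] for k in("clock","eef_pos","tool_rot","width","force")})
T=s["eef_pos"]
im={n:ctrl.get_image(n) for n in("scene","side")}
for n,i in im.items():
    bs=[b for b in blobs(red(i)) if np.hypot(*(np.array(b[1])-proj(n,T)))<25];print(n,bs,"cupfloor exp",proj(n,T+[0,0,-10]))
    h=cv2.cvtColor(i,cv2.COLOR_RGB2GRAY)
    for z in (230,215,200,185,170):
        u,v=proj(n,[T[0],T[1],z]); v=int(round(v)); r=h[v,int(u)-18:int(u)+19].astype(int)
        print(z,"expected u %.1f"%u,"start",int(u)-18,r.tolist())
E
python3 align.py
```

```text
{'clock': 7.85, 'eef_pos': array([ 516.10277417, -118.9837477 ,  282.426948  ]), 'tool_rot': array([3.14093235e+00, 1.26903124e-03, 1.77887750e+00]), 'width': 34.4748746617852, 'force': array([ 0.09875682,  0.09977027, -1.96536544])}
scene [([280, 143, 25, 23, 327], [292.9, 156.2])] cupfloor exp [291.3109848  154.95163209]
230 expected u 292.0 start 273 [66, 65, 67, 64, 64, 64, 65, 59, 62, 58, 45, 42, 38, 40, 43, 74, 107, 121, 127, 116, 99, 77, 70, 48, 37, 37, 31, 35, 35, 33, 37, 37, 37, 39, 37, 34, 34]
215 expected u 292.2 start 274 [64, 63, 59, 36, 19, 16, 36, 56, 57, 60, 91, 146, 177, 148, 130, 127, 121, 112, 110, 114, 113, 69, 35, 36, 38, 34, 39, 35, 40, 36, 36, 36, 35, 34, 28, 32, 38]
200 expected u 292.4 start 274 [67, 63, 58, 51, 28, 17, 38, 49, 52, 51, 44, 60, 116, 184, 206, 169, 125, 112, 113, 120, 149, 177, 145, 109, 69, 46, 36, 34, 34, 34, 36, 33, 36, 35, 36, 35, 33]
185 expected u 292.7 start 274 [64, 64, 59, 52, 32, 7, 22, 36, 48, 50, 49, 43, 46, 57, 75, 105, 129, 131, 121, 119, 167, 218, 227, 229, 228, 226, 226, 225, 221, 212, 191, 144, 106, 70, 45, 42, 35]
170 expected
[... 501 characters left out ...]
, 82, 83, 87, 87, 90, 86, 90, 94, 79, 83, 79, 76, 77, 74, 66, 126, 133, 133, 130, 88, 80, 77, 79, 85, 81, 78, 84, 78, 78, 88, 77, 80, 67, 68, 60]
200 expected u 329.8 start 311 [52, 57, 59, 56, 54, 56, 57, 58, 49, 53, 54, 53, 55, 57, 58, 54, 41, 119, 132, 135, 130, 128, 61, 51, 49, 53, 57, 53, 53, 53, 54, 55, 52, 57, 51, 55, 54]
185 expected u 329.9 start 311 [59, 54, 52, 49, 54, 54, 58, 55, 54, 55, 55, 52, 56, 54, 49, 51, 43, 127, 130, 133, 135, 123, 62, 52, 51, 60, 55, 59, 58, 57, 56, 52, 54, 56, 55, 53, 56]
170 expected u 330.0 start 312 [55, 53, 50, 59, 58, 57, 55, 57, 55, 55, 62, 58, 51, 58, 55, 46, 137, 137, 134, 129, 126, 62, 51, 52, 56, 55, 54, 56, 61, 53, 57, 58, 56, 56, 58, 55, 50]
```

{"op": "carry_out", "data": {
  "deltas": [0, 0, 0, 0.0035, 0.0005, 0, 1, 0, 0, 0, 0, 0, 0.01, 1, 0, 0, 0, 0, 0, 0.01, 1, 0, 0, 0, 0, 0, 0.008, 1, 0, 0, 0, 0, 0, 0.005, 1, 0, 0, 0, 0, 0, 0.005, 1, 0, 0, 0, 0, 0, 0.005, 1, 0, 0, 0, 0, 0, 0.005, 1, 0, 0, 0, 0, 0, 0, 1]
}}

```text
clock: 9.07
eef_pos: [515.6, -113.5, 233.5]
tool_rot: [-3.141, -0.0, 1.781]
force: [0.4, -0.3, -1.6]
width: 34.2
gripper_force: 60.0
```

{"op": "carry_out", "data": {
  "deltas": [0, 0, 0, 0, 0, 0.006, 1, 0, 0, 0, 0, 0, 0.008, 1, 0, 0, 0, 0, 0, 0.008, 1, 0, 0, 0, 0, 0, 0.008, 1, 0, 0, 0, 0, 0, 0.004, 1, 0, 0, 0, 0, 0, 0, 1]
}}

```text
clock: 9.82
eef_pos: [515.7, -113.6, 199.5]
tool_rot: [-3.141, -0.0, 1.781]
force: [-0.1, 0.2, -0.7]
width: 34.2
gripper_force: 60.0
```

```bash
python3 - <<'E'
from h import *
s=ctrl.read_state();print(s["eef_pos"],s["force"])
out=[]
for n in("scene","side","wrist"):
    i=ctrl.get_image(n);u,v=proj(n,s["eef_pos"]).astype(int);k=40 if n!="wrist" else 80
    u=min(max(u,k),640-k);v=min(max(v,k),400-k)
    out.append(cv2.resize(i[v-k:v+k,u-k:u+k],(260,260),interpolation=cv2.INTER_CUBIC))
cv2.imwrite("pics/thread.png",np.hstack(out)[:,:,::-1])
E
```

```text
[ 515.65407054 -113.56100023  199.50283572] [-0.14207845  0.19555327 -0.74497271]
```

View pics/thread.png

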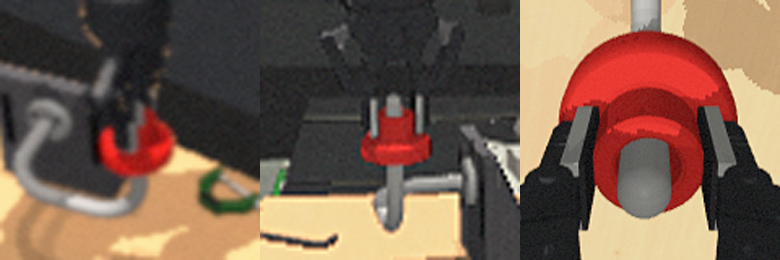

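The pictures show the bar standing up through the neck between the pads, so the cover is threaded. Now I release it and back off upward.

{"op": "carry_out", "data": {
  "deltas": [0, 0, 0, 0, 0, 0, -1, 0, 0, 0, 0, 0, 0, -1, 0, 0, 0, 0, 0, 0, -1, 0, 0, 0, 0, 0, 0, -1, 0, 0, 0, 0, 0, -0.02, -1, 0, 0, 0, 0, 0, -0.04, -1, 0, 0, 0, 0, 0, -0.05, -1, 0, 0, 0, 0, 0, -0.03, -1, 0, 0, 0, 0, 0, 0, -1]
}}

```text
clock: 11.1
eef_pos: [517.0, -114.2, 342.1]
tool_rot: [3.137, 0.002, 1.781]
force: [0.1, 0.2, -0.5]
width: 85.1
gripper_force: 0.0
```

```bash
python3 - <<'E'
from h import *
s=ctrl.read_state();print(s["eef_pos"],s["tool_rot"],s["force"],s["width"])
out=[]
for n in("scene","side","wrist"):
    c=ctrl.calibration(n);i=ctrl.get_image(n);np.savez(f"c_{n}.npz",**c)
    print(n,blobs(red(i)))
    u,v=proj(n,[510,-90,110]).astype(int);k=32 if n!="wrist" else 100
    u=min(max(u,k),640-k);v=min(max(v,k),400-k);print(u-k,v-k,260/2/k)
    out.append(cv2.resize(i[v-k:v+k,u-k:u+k],(260,260),interpolation=cv2.INTER_CUBIC))
cv2.imwrite("pics/drop.png",np.hstack(out)[:,:,::-1])
E
```

```text
[ 517.00512954 -114.21447807  342.05218241] [3.13681446e+00 1.53350071e-03 1.78137030e+00] [ 0.1365365   0.19672759 -0.49018908] 85.06591745981356
scene [([10, 20, 54, 28, 957], [37.2, 32.7]), ([268, 186, 18, 21, 267], [275.2, 196.1]), ([405, 314, 13, 16, 87], [411.2, 321.9])]
252 162 4.0625
side [([347, 81, 20, 12, 176], [357.4, 85.9]), ([317, 189, 21, 20, 243], [326.7, 199.6]), ([409, 228, 6, 11, 53], [410.9, 232.7]), ([257, 311, 17, 16, 118], [264.9, 318.4])]
296 164 4.0625
wrist [([294, 115, 49, 33, 1164], [318.2, 128.5])]
219 52 1.3
```

View pics/drop.png

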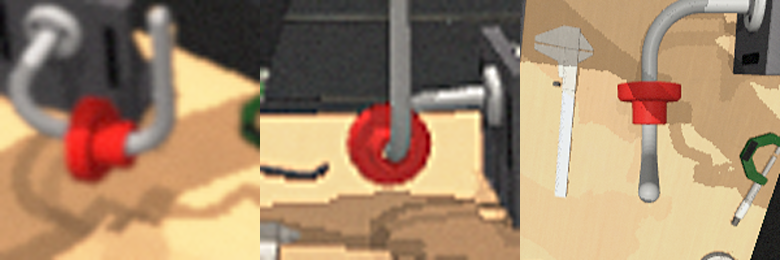

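```bash
python3 - <<'E'
from h import *
c=dict(np.load("c_wrist.npz"))
a=np.radians(12);R=np.array([[np.cos(a),-np.sin(a)],[np.sin(a),np.cos(a)]]);S=np.array([588.5,48.7])
f=lambda p:(p.round(1),(R.T@(p[:2]-S)).round(1))
print("neckend",f(onz("wrist",(320.5,147.4),110,c)),"rim",f(onz("wrist",(319.5,115.2),125,c)),"shoulder/neck",f(onz("wrist",(319.8,129),120,c)))
print("tri bl",f(tri([ray("wrist",(318.2,128.5),c),ray("scene",(275.2,196.1)),ray("side",(326.7,199.6))])[0]))
print("tip",f(onz("wrist",(219+128/1.3,52+190/1.3),236,c)))
for nm,p in(("level_bend",(-55,0)),("end",(-105,-50)),("up",(-105,-95)),("tip",(-105,-145))):print(nm,(S+R@p).round(1))
E
```

```text
neckend (array([510.1, -83. , 110. ]), array([-104.1, -112.5])) rim (array([500.1, -43. , 125. ]), array([-105.5,  -71.3])) shoulder/neck (array([504. , -59.4, 120. ]), array([-105.1,  -88.1]))
tri bl (array([501.7, -59.9,  91. ]), array([-107.4,  -88.2]))
tip (array([ 512.6, -112.1,  236. ]), array([-107.6, -141.6]))
level_bend [534.7  37.3]
end [496.2 -22. ]
up [505.5 -66.1]
tip [ 515.9 -115. ]
```

The cover slid onto the level part, lying along the bar with its neck centre about 100 mm to -y in plate axes. That is close to the upright, so I will first take hold with the gripper leaning 25° away from it.

{"op": "carry_out", "data": {
  "deltas": [0, 0, 0, 0.035, -0.001, 0.02, -1, 0, 0, 0, 0.035, 0, 0.03, -1, 0, 0, 0, 0.034, 0, 0.04, -1, 0, -9, 0, 0, 0, 0, -1, 0, -8, 0, 0, 0, 0, -1, 0, -8, 0, 0, 0, 0, -1, 0, 0, 0, 0, 0, 0, -1, 0, 0, 0, 0, 0, 0, -1]
}}

```text
clock: 12.25
eef_pos: [492.6, -12.9, 249.5]
tool_rot: [-3.14, 0.436, 1.781]
force: [-0.2, -0.8, 1.3]
width: 85.4
gripper_force: 0.0
```

```bash
cat > where.py <<'E'
from h import *
from scipy.spatial.transform import Rotation as Ro
import sys
a=np.radians(12);R2=np.array([[np.cos(a),-np.sin(a)],[np.sin(a),np.cos(a)]]);S=np.array([588.5,49.5])
s=ctrl.read_state();T=s["eef_pos"];M=Ro.from_euler("xyz",s["tool_rot"]).as_matrix()
print("clock",s["clock"],"TCP plate",(R2.T@(T[:2]-S)).round(1),T.round(1),"toolx",M[:,0].round(3),"z",M[:,2].round(3),"w",round(s["width"],1),"F",s["force"].round(1),"q",s["qpos"].round(2))
if len(sys.argv)>3: # target TCP in plate axes -> shift in tool axes
    p=np.array(list(map(float,sys.argv[1:4])));W=np.r_[S+R2@p[:2],p[2]];print("shift",(M.T@(W-T)).round(1))
E
python3 where.py -105 -120.8 79
```

```text
clock 12.25 TCP plate [-106.7  -41.1] [492.6 -12.9 249.5] toolx [-0.189  0.887 -0.422] z [ 0.087 -0.413 -0.907] w 85.4 F [-0.2 -0.8  1.3] q [-0.95  0.57  0.94  2.01 -0.02  0.72  0.12]
shift [ -0.2   2.  188.2]
```

{"op": "carry_out", "data": {
  "deltas": [0, 0, 0, 0, 0.002, 0.035, -1, 0, 0, 0, 0, 0, 0.04, -1, 0, 0, 0, 0, 0, 0.04, -1, 0, 0, 0, 0, 0, 0.035, -1, 0, 0, 0, 0, 0, 0.02, -1, 0, 0, 0, 0, 0, 0.012, -1, 0, 0, 0, 0, 0, 0.006, -1, 0, 0, 0, 0, 0, 0, -1]
}}

```text
clock: 13.25
eef_pos: [511.8, -89.8, 79.8]
tool_rot: [3.141, 0.436, 1.78]
force: [-0.3, 0.2, 0.3]
width: 85.4
gripper_force: 0.0
```

{"op": "carry_out", "data": {
  "deltas": [0, 0, 0, 0, 0, 0, 0.3, 0, 0, 0, 0, 0, 0, 0.6, 0, 0, 0, 0, 0, 0, 1, 0, 0, 0, 0, 0, 0, 1, 0, 0, 0, 0, 0, 0, 1]
}}

```text
clock: 13.88
eef_pos: [510.8, -89.5, 80.2]
tool_rot: [-3.14, 0.436, 1.781]
force: [-3.2, 2.1, 9.7]
width: 34.4
gripper_force: 58.5
```

```bash
python3 where.py -105 -95 79; python3 - <<'E'
from h import *
out=[]
for n in("scene","side","wrist"):
    i=ctrl.get_image(n);print(blobs(red(i)))
    u,v=proj(n,[508,-70,95]).astype(int);k=32 if n!="wrist" else 100
    u=min(max(u,k),640-k);v=min(max(v,k),400-k)
    out.append(cv2.resize(i[v-k:v+k,u-k:u+k],(260,260),interpolation=cv2.INTER_CUBIC))
cv2.imwrite("pics/g2.png",np.hstack(out)[:,:,::-1])
E
```

```text
clock 13.875 TCP plate [-104.9 -119.8] [510.8 -89.5  80.2] toolx [-0.189  0.886 -0.422] z [ 0.087 -0.413 -0.906] w 34.4 F [-3.2  2.1  9.7] q [-0.6   0.83  0.67  2.13 -0.15  0.27  0.24]
shift [22.9 -0.1 -9.4]
[([10, 20, 54, 28, 956], [37.3, 32.7]), ([268, 199, 10, 8, 54], [272.6, 202.7]), ([409, 233, 8, 9, 41], [412.5, 237.3]), ([405, 314, 13, 16, 86], [411.2, 321.8])]
[([347, 81, 20, 12, 210], [356.1, 86.4]), ([323, 190, 13, 20, 126], [328.6, 200.7]), ([409, 228, 5, 11, 52], [410.9, 232.8]), ([257, 311, 17, 16, 116], [264.9, 318.5])]
[([243, 182, 151, 123, 11790], [318.9, 244.8]), ([37, 364, 56, 36, 1095], [63.2, 380.4])]
```

View pics/g2.png

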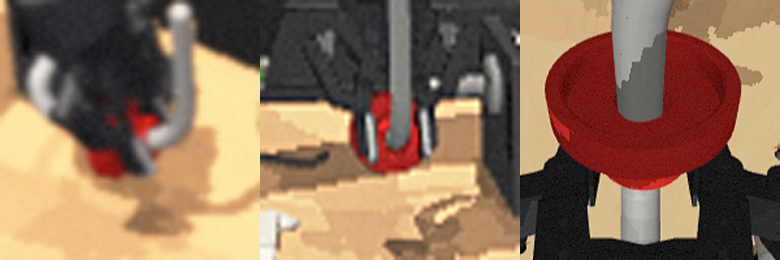

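All ten pictures are used. The last one shows the pads on the neck, with the cup toward the level bend and the upright clear. I will now drag the cover about 27 mm along the level part and work from numbers.

{"op": "carry_out", "data": {
  "deltas": [0, 0, 0, 0.004, 0, -0.0019, 1, 0, 0, 0, 0.004, 0, -0.0019, 1, 0, 0, 0, 0.004, 0, -0.0019, 1, 0, 0, 0, 0.004, 0, -0.0019, 1, 0, 0, 0, 0.004, 0, -0.0019, 1, 0, 0, 0, 0.004, 0, -0.0019, 1, 0, 0, 0, 0, 0, 0, 1]
}}

```text
clock: 14.9
eef_pos: [505.3, -64.1, 80.3]
tool_rot: [-3.14, 0.437, 1.781]
force: [-2.5, -1.2, 8.4]
width: 34.5
gripper_force: 58.7
```

```bash
python3 where.py -105 -95 79; python3 - <<'E'
from h import *
for n in("side","wrist"): print(blobs(red(ctrl.get_image(n))))
E
```

```text
clock 14.9 TCP plate [-105.   -93.8] [505.3 -64.1  80.3] toolx [-0.189  0.886 -0.423] z [ 0.087 -0.414 -0.906] w 34.5 F [-2.5 -1.2  8.4] q [-0.66  0.83  0.68  2.13 -0.17  0.29  0.2 ]
shift [-0.5 -0.   1.7]
[([347, 81, 20, 12, 210], [356.1, 86.4]), ([322, 187, 12, 20, 104], [326.1, 197.1]), ([409, 228, 5, 11, 52], [410.9, 232.8]), ([257, 311, 17, 16, 117], [264.9, 318.5])]
[([243, 181, 151, 124, 11615], [317.7, 245.4]), ([42, 365, 52, 35, 881], [66.2, 380.6])]
```

{"op": "carry_out", "data": {
  "deltas": [0, 0, 0, 0, 0, 0, -1, 0, 0, 0, 0, 0, 0, -1, 0, 0, 0, 0, 0, 0, -1, 0, 0, 0, 0, 0, 0, -1, 0, 0, 0, 0.008, 0, -0.0036, -1, 0, 0, 0, 0.0075, 0, -0.0036, -1, 0, 8.5, 0, 0, 0, 0, -1, 0, 8.5, 0, 0, 0, 0, -1, 0, 8, 0, 0, 0, 0, -1, 0, 0, 0, 0, 0, 0, -1]
}}

```text
clock: 16.25
eef_pos: [503.2, -52.9, 80.4]
tool_rot: [3.139, 0.001, 1.769]
force: [0.2, -0.6, -0.2]
width: 85.4
gripper_force: 0.0
```

```bash
cat > cover.py <<'E'
# cover's red outline in the wrist view, cast at the top of rim (z 125) and neck end (z 110), plate axes
from h import *
a=np.radians(12);R2=np.array([[np.cos(a),-np.sin(a)],[np.sin(a),np.cos(a)]]);S=np.array([588.5,49.5])
c=ctrl.calibration("wrist");m=red(ctrl.get_image("wrist"));b=max(blobs(m),key=lambda b:b[0][4]);print(b)
x,y,w,h,_=b[0]
for v in range(y,y+h,max(1,h//12)):
    r=np.flatnonzero(m[v,x:x+w]);print(v,x+r.min(),x+r.max(),end=' | ')
f=lambda u,v,z:(R2.T@(onz("wrist",(u,v),z,c)[:2]-S)).round(1)
print("\nrim top",f(b[1][0],y,124),"low edge",f(b[1][0],y+h,110))
E
python3 where.py -105 -77 78; python3 cover.py
```

```text
clock 16.25 TCP plate [-104.8  -82.4] [503.2 -52.9  80.4] toolx [-0.197  0.98  -0.001] z [ 0.003 -0.001 -1.   ] w 85.4 F [ 0.2 -0.6 -0.2] q [-0.07  0.67  0.18  2.05 -0.27  0.44  0.51]
shift [ 5.4 -0.3  2.4]
([249, 189, 136, 106, 9073], [316.1, 238.6])
189 297 301 | 197 262 364 | 205 251 379 | 213 250 384 | 221 250 383 | 229 251 382 | 237 251 381 | 245 256 379 | 253 266 370 | 261 282 356 | 269 282 348 | 277 282 347 | 285 288 343 | 293 303 329 | 
rim top [-106.6  -28.7] low edge [-107.5  -85.5]
```

{"op": "carry_out", "data": {
  "deltas": [0, 0, 0, 0.006, 0, 0.0024, -1, 0, 0, 0, 0, 0, 0, -1, 0, 0, 0, 0, 0, 0, 0.3, 0, 0, 0, 0, 0, 0, 0.6, 0, 0, 0, 0, 0, 0, 1, 0, 0, 0, 0, 0, 0, 1, 0, 0, 0, 0, 0, 0, 1]
}}

```text
clock: 17.18
eef_pos: [500.9, -39.3, 77.7]
tool_rot: [-3.141, -0.001, 1.783]
force: [-1.5, 2.0, 7.0]
width: 63.7
gripper_force: 63.8
```

```bash
python3 where.py -105 -76 80; python3 cover.py
```

```text
clock 17.175 TCP plate [-104.1  -68.6] [500.9 -39.3  77.7] toolx [-0.211  0.978  0.001] z [-0.001  0.001 -1.   ] w 63.7 F [-1.5  2.   7. ] q [-0.1   0.67  0.18  2.06 -0.27  0.43  0.5 ]
shift [-7.4 -0.9 -2.3]
([253, 213, 133, 111, 9245], [318.4, 265.9])
213 299 302 | 222 266 363 | 231 255 378 | 240 253 385 | 249 253 385 | 258 253 384 | 267 254 383 | 276 259 380 | 285 270 370 | 294 284 355 | 303 284 348 | 312 289 345 | 321 304 329 | 
rim top [-105.7  -23.3] low edge [-105.6  -86.4]
```

The pads closed on the cup instead of the neck: the pose had not settled when I read it. I will open, move back 8 mm and grip again.

{"op": "carry_out", "data": {
  "deltas": [0, 0, 0, 0, 0, 0, -1, 0, 0, 0, 0, 0, 0, -1, 0, 0, 0, 0, 0, 0, -1, 0, 0, 0, -0.008, 0, 0, -1, 0, 0, 0, 0, 0, 0, -1, 0, 0, 0, 0, 0, 0, -1]
}}

```text
clock: 17.98
eef_pos: [502.9, -48.9, 77.2]
tool_rot: [-3.141, -0.0, 1.781]
force: [-0.3, 0.4, -0.4]
width: 85.4
gripper_force: 0.0
```

```bash
python3 where.py -105 -76 78; python3 cover.py
```

```text
clock 17.975 TCP plate [-104.2  -78.4] [502.9 -48.9  77.2] toolx [-0.208  0.978  0.   ] z [-0.  0. -1.] w 85.4 F [-0.3  0.4 -0.4] q [-0.08  0.68  0.18  2.05 -0.27  0.44  0.52]
shift [ 2.4 -0.8 -0.8]
([247, 199, 137, 109, 9430], [314.4, 250.1])
199 295 300 | 208 261 367 | 217 249 380 | 226 247 382 | 235 248 382 | 244 248 381 | 253 250 379 | 262 257 373 | 271 269 359 | 280 281 348 | 289 282 347 | 298 287 342 | 307 308 322 | 
rim top [-107.1  -27.5] low edge [-107.6  -86.4]
```

{"op": "carry_out", "data": {
  "deltas": [0, 0, 0, 0.0015, -0.0005, 0, -1, 0, 0, 0, 0, 0, 0, 0.3, 0, 0, 0, 0, 0, 0, 0.6, 0, 0, 0, 0, 0, 0, 1, 0, 0, 0, 0, 0, 0, 1, 0, 0, 0, 0, 0, 0, 1]
}}

```text
clock: 18.77
eef_pos: [501.9, -47.3, 77.5]
tool_rot: [-3.141, -0.0, 1.781]
force: [-1.8, 0.1, 5.6]
width: 33.9
gripper_force: 59.3
```

```bash
python3 where.py -105 -76 78; python3 cover.py
```

```text
clock 18.775 TCP plate [-104.9  -76.7] [501.9 -47.3  77.5] toolx [-0.209  0.978  0.   ] z [-0.  0. -1.] w 33.9 F [-1.8  0.1  5.6] q [-0.08  0.68  0.18  2.05 -0.27  0.43  0.51]
shift [ 0.7 -0.1 -0.5]
([250, 201, 137, 109, 9381], [318.4, 252.6])
201 301 302 | 210 267 371 | 219 254 383 | 228 251 386 | 237 251 385 | 246 252 384 | 255 253 383 | 264 258 377 | 273 271 365 | 282 286 351 | 291 286 351 | 300 291 346 | 309 310 328 | 
rim top [-106.4  -26.6] low edge [-106.4  -86. ]
```

Now it holds the neck (33.9 mm, the same as at the first grip). Next I work out the rows along and round the bend, keeping both bore ends on the bar's axis.

```bash
cat > path.py <<'E'
# rows for bore-mid arc distances s (from the plate): args: z, off(origin ahead of TCP), s...
from h import *
import sys
from scipy.spatial.transform import Rotation as Ro
a=np.radians(12);R2=np.array([[np.cos(a),-np.sin(a)],[np.sin(a),np.cos(a)]]);S=np.array([588.5,49.5])
L=25*np.pi
def bar(s):
    if s<55: return np.array([-s,0.])
    if s<55+L: f=np.pi/2+(s-55)/50; return np.array([-55+50*np.cos(f),-50+50*np.sin(f)])
    return np.array([-105,-50-(s-55-L)])
def pose(s,off):
    A,B,M=bar(s-14.5),bar(s+14.5),bar(s); t=(A-B)/np.linalg.norm(A-B)
    m=(A+B+2*M)/4
    return m-(off-25.5)*t, np.arctan2(t[1],t[0])
if __name__=="__main__":
    z,off=map(float,sys.argv[1:3]); s=ctrl.read_state();T=s["eef_pos"]; yaw=s["tool_rot"][2]-a; p=R2.T@(T[:2]-S); zc=T[2]
    print("F",s["force"].round(1),"yaw",np.degrees(yaw).round(1),p.round(1))
    for q in map(float,sys.argv[3:]):
        g,y=pose(q,off); d=g-p; tx=np.array([np.cos(yaw),np.sin(yaw)]); ty=np.array([np.sin(yaw),-np.cos(yaw)])
        print(q,"wz %.1f dx %.1f dy %.1f dz %.1f"%(-np.degrees(y-yaw),d@tx,d@ty,zc-z)); p,yaw,zc=g,y,z
E
python3 path.py 79.7 30.7 154 150 145 140 136 132 128 124 120 116 112 108 104 100 96 92 88 84 80 76 72 68 64 60 56 52 48 44 40
```

```text
F [-1.6 -0.1  4.2] yaw 90.1 [-104.9  -76.7]
154.0 wz 0.1 dx 1.0 dy -0.1 dz -2.2
150.0 wz -0.0 dx 4.0 dy -0.0 dz 0.0
145.0 wz 0.2 dx 5.0 dy 0.0 dz 0.0
140.0 wz 1.1 dx 5.0 dy 0.0 dz 0.0
136.0 wz 1.6 dx 4.0 dy -0.0 dz 0.0
132.0 wz 2.2 dx 4.0 dy -0.1 dz 0.0
128.0 wz 2.8 dx 4.0 dy -0.1 dz 0.0
124.0 wz 3.5 dx 4.0 dy -0.1 dz 0.0
120.0 wz 4.1 dx 3.9 dy -0.2 dz 0.0
116.0 wz 4.6 dx 3.9 dy -0.3 dz 0.0
112.0 wz 4.6 dx 3.9 dy -0.3 dz 0.0
108.0 wz 4.6 dx 3.9 dy -0.3 dz 0.0
104.0 wz 4.6 dx 3.9 dy -0.3 dz 0.0
100.0 wz 4.6 dx 3.9 dy -0.3 dz 0.0
96.0 wz 4.6 dx 3.9 dy -0.3 dz 0.0
92.0 wz 4.6 dx 3.9 dy -0.3 dz 0.0
88.0 wz 4.6 dx 3.9 dy -0.3 dz 0.0
84.0 wz 4.6 dx 3.9 dy -0.3 dz 0.0
80.0 wz 4.6 dx 3.9 dy -0.3 dz 0.0
76.0 wz 4.6 dx 3.9 dy -0.3 dz 0.0
72.0 wz 4.6 dx 3.9 dy -0.3 dz 0.0
68.0 wz 4.5 dx 3.9 dy -0.3 dz 0.0
64.0 wz 4.0 dx 3.9 dy -0.3 dz 0.0
60.0 wz 3.4 dx 4.0 dy -0.3 dz 0.0
56.0 wz 2.8 dx 4.0 dy -0.2 dz 0.0
52.0 wz 2.1 dx 4.0 dy -0.1 dz 0.0
48.0 wz 1.5 dx 4.0 dy -0.1 dz 0.0
44.0 wz 0.9 dx 4.0 dy -0.1 dz 0.0
40.0 wz 0.2 dx 4.0 dy -0.0 dz 0.0
```

{"op": "carry_out", "data": {
  "deltas": [0, 0, 0, 0.001, 0, -0.002, 1, 0, 0, 0, 0.004, 0, 0, 1, 0, 0, 0.2, 0.005, 0, 0, 1, 0, 0, 1.1, 0.005, 0, 0, 1, 0, 0, 1.6, 0.004, 0, 0, 1, 0, 0, 2.2, 0.004, -0.0001, 0, 1, 0, 0, 2.8, 0.004, -0.0001, 0, 1, 0, 0, 3.5, 0.004, -0.0001, 0, 1, 0, 0, 0, 0, 0, 0, 1]
}}

```text
clock: 19.95
eef_pos: [496.5, -16.3, 79.2]
tool_rot: [-3.141, 0.0, 1.583]
force: [-0.9, -0.3, -1.5]
width: 34.1
gripper_force: 59.6
```

```bash
python3 where.py; python3 path.py 79.7 30.7 124; python3 - <<'E'
from h import *
print(blobs(red(ctrl.get_image("wrist"))))
E
```

```text
clock 19.95 TCP plate [-103.6  -45.2] [496.5 -16.3  79.2] toolx [-0.012  1.    -0.   ] z [-0. -0. -1.] w 34.1 F [-0.9 -0.3 -1.5] q [-0.18  0.67  0.24  2.07 -0.36  0.43  0.34]
F [-0.9 -0.3 -1.5] yaw 78.7 [-103.6  -45.2]
124.0 wz 0.1 dx -0.7 dy -0.4 dz -0.5
[([251, 200, 136, 110, 9199], [316.5, 253.1])]
```

{"op": "carry_out", "data": {
  "deltas": [0, 0, 4.1, 0.0035, -0.0004, -0.0003, 1, 0, 0, 4.6, 0.0039, -0.0003, 0, 1, 0, 0, 4.6, 0.0039, -0.0003, 0, 1, 0, 0, 4.6, 0.0039, -0.0003, 0, 1, 0, 0, 4.6, 0.0039, -0.0003, 0, 1, 0, 0, 4.6, 0.0039, -0.0003, 0, 1, 0, 0, 0, 0, 0, 0, 1]
}}

```text
clock: 20.88
eef_pos: [499.0, 6.1, 79.5]
tool_rot: [3.142, 0.0, 1.111]
force: [0.8, -0.5, -0.9]
width: 34.1
gripper_force: 59.6
```

```bash
python3 where.py; python3 path.py 79.7 30.7 100 96; python3 - <<'E'
from h import *
print(blobs(red(ctrl.get_image("wrist"))))
E
```

```text
clock 20.875 TCP plate [-96.6 -23.9] [499.    6.1  79.5] toolx [ 0.444  0.896 -0.   ] z [-0. -0. -1.] w 34.1 F [ 0.8 -0.5 -0.9] q [-0.31  0.69  0.37  2.07 -0.53  0.47 -0.  ]
F [ 0.8 -0.5 -0.9] yaw 51.7 [-96.6 -23.9]
100.0 wz 0.1 dx 0.2 dy -0.1 dz -0.2
96.0 wz 4.6 dx 3.9 dy -0.3 dz 0.0
[([250, 201, 137, 109, 9208], [316.2, 253.1])]
```

{"op": "carry_out", "data": {
  "deltas": [0, 0, 4.6, 0.004, -0.0004, 0, 1, 0, 0, 4.6, 0.0039, -0.0003, 0, 1, 0, 0, 4.6, 0.0039, -0.0003, 0, 1, 0, 0, 4.6, 0.0039, -0.0003, 0, 1, 0, 0, 4.6, 0.0039, -0.0003, 0, 1, 0, 0, 4.6, 0.0039, -0.0003, 0, 1, 0, 0, 4.6, 0.0039, -0.0003, 0, 1, 0, 0, 4.5, 0.0039, -0.0003, 0, 1, 0, 0, 0, 0, 0, 0, 1]
}}

```text
clock: 22.05
eef_pos: [518.4, 29.9, 79.5]
tool_rot: [3.141, -0.001, 0.471]
force: [1.5, 0.1, -0.9]
width: 34.3
gripper_force: 59.6
```

```bash
python3 where.py; python3 path.py 79.7 30.7 68 64; python3 - <<'E'
from h import *
print(blobs(red(ctrl.get_image("wrist"))))
E
```

```text
clock 22.05 TCP plate [-72.6  -4.6] [518.4  29.9  79.5] toolx [0.891 0.454 0.001] z [ 0.001 -0.001 -1.   ] w 34.3 F [ 1.5  0.1 -0.9] q [-0.47  0.75  0.56  2.02 -0.73  0.58 -0.5 ]
F [ 1.5  0.1 -0.9] yaw 15.0 [-72.6  -4.6]
68.0 wz 0.0 dx 0.2 dy -0.5 dz -0.2
64.0 wz 4.0 dx 3.9 dy -0.3 dz 0.0
[([251, 201, 136, 109, 9364], [317.0, 252.6])]
```

{"op": "carry_out", "data": {
  "deltas": [0, 0, 4.0, 0.004, -0.0007, 0, 1, 0, 0, 3.4, 0.004, -0.0003, 0, 1, 0, 0, 2.8, 0.004, -0.0002, 0, 1, 0, 0, 2.1, 0.004, -0.0001, 0, 1, 0, 0, 1.5, 0.004, -0.0001, 0, 1, 0, 0, 0.9, 0.004, 0, 0, 1, 0, 0, 0.2, 0.004, 0, 0, 1, 0, 0, 0, 0, 0, 0, 1, 0, 0, 0, 0, 0, 0, 1]
}}

```text
clock: 23.22
eef_pos: [543.7, 40.2, 79.5]
tool_rot: [-3.141, 0.0, 0.209]
force: [0.9, -0.6, -1.5]
width: 34.3
gripper_force: 59.8
```

```bash
python3 where.py; python3 path.py 79.7 30.7 40 36 25.5; python3 - <<'E'
from h import *
print(blobs(red(ctrl.get_image("wrist"))))
c=ctrl.calibration("wrist");s=ctrl.read_state();T=s["eef_pos"]
print("plate top edge px exp",proj("wrist",[588.5,49.5,137]))
E
```

```text
clock 23.225 TCP plate [-45.8   0.2] [543.7  40.2  79.5] toolx [ 0.978  0.208 -0.   ] z [-0.  0. -1.] w 34.3 F [ 0.9 -0.6 -1.5] q [-0.53  0.8   0.65  1.95 -0.79  0.66 -0.73]
F [ 0.9 -0.6 -1.5] yaw -0.0 [-45.8   0.2]
40.0 wz -0.0 dx 0.6 dy 0.2 dz -0.2
36.0 wz -0.0 dx 4.0 dy 0.0 dz 0.0
25.5 wz -0.0 dx 10.5 dy 0.0 dz 0.0
[([251, 220, 136, 90, 8080], [317.7, 259.1])]
plate top edge px exp [322.29366637 217.01541015]
```

{"op": "carry_out", "data": {
  "deltas": [0, 0, 0, 0.002, 0, 0, 1, 0, 0, 0, 0.002, 0, 0, 1, 0, 0, 0, 0.002, 0, 0, 1, 0, 0, 0, 0.002, 0, 0, 1, 0, 0, 0, 0.002, 0, 0, 1, 0, 0, 0, 0.002, 0, 0, 1, 0, 0, 0, 0, 0, 0, 1]
}}

```text
clock: 24.15
eef_pos: [555.8, 42.7, 79.5]
tool_rot: [3.142, -0.0, 0.209]
force: [0.1, -0.2, -1.3]
width: 33.9
gripper_force: 59.8
```

```bash
python3 where.py; python3 - <<'E'
from h import *
print(blobs(red(ctrl.get_image("wrist"))))
E
```

```text
clock 24.15 TCP plate [-33.4   0.2] [555.8  42.7  79.5] toolx [0.978 0.208 0.   ] z [ 0. -0. -1.] w 33.9 F [ 0.1 -0.2 -1.3] q [-0.53  0.82  0.65  1.92 -0.78  0.68 -0.75]
[([253, 253, 132, 57, 4644], [317.9, 275.2])]
```

Over the flange with no force. I push on gently until the rim meets the plate.

{"op": "carry_out", "data": {
  "deltas": [0, 0, 0, 0.001, 0, 0, 1, 0, 0, 0, 0.001, 0, 0, 1, 0, 0, 0, 0.001, 0, 0, 1, 0, 0, 0, 0.001, 0, 0, 1, 0, 0, 0, 0, 0, 0, 1]
}}

```text
clock: 24.82
eef_pos: [559.6, 43.5, 79.5]
tool_rot: [-3.142, -0.0, 0.209]
force: [-0.9, 0.2, -1.1]
width: 34.1
gripper_force: 59.8
```

{"op": "carry_out", "data": {
  "deltas": [0, 0, 0, 0.001, 0, 0, 1, 0, 0, 0, 0.001, 0, 0, 1, 0, 0, 0, 0, 0, 0, 1]
}}

```text
clock: 25.2
eef_pos: [560.5, 43.8, 79.4]
tool_rot: [-3.141, 0.002, 0.208]
force: [-2.7, -1.1, 0.8]
width: 34.3
gripper_force: 60.1
```

```bash
python3 where.py; python3 - <<'E'
from h import *
print(blobs(red(ctrl.get_image("wrist"))))
E
```

```text
clock 25.2 TCP plate [-28.6   0.2] [560.5  43.8  79.4] toolx [ 0.978  0.207 -0.002] z [-0.002  0.    -1.   ] w 34.3 F [-2.7 -1.1  0.8] q [-0.53  0.82  0.66  1.9  -0.78  0.69 -0.76]
[([261, 266, 115, 44, 3074], [318.2, 283.6])]
```

{"op": "carry_out", "data": {
  "deltas": [0, 0, 0, 0.001, 0, 0, 1, 0, 0, 0, 0.001, 0, 0, 1, 0, 0, 0, 0.001, 0, 0, 1, 0, 0, 0, 0, 0, 0, 1, 0, 0, 0, 0, 0, 0, 1]
}}

```text
clock: 25.88
eef_pos: [560.6, 43.9, 79.0]
tool_rot: [-3.14, 0.007, 0.207]
force: [-10.0, -1.3, 4.6]
width: 34.4
gripper_force: 60.9
```

```bash
python3 where.py; python3 - <<'E'
from h import *
print(blobs(red(ctrl.get_image("wrist"))))
E
```

```text
clock 25.875 TCP plate [-28.5   0.4] [560.6  43.9  79. ] toolx [ 0.979  0.206 -0.007] z [-0.007  0.001 -1.   ] w 34.4 F [-10.   -1.3   4.6] q [-0.53  0.83  0.66  1.9  -0.77  0.7  -0.76]
[([263, 268, 112, 43, 2874], [318.3, 285.0])]
```

{"op": "carry_out", "data": {
  "deltas": [0, 0, 0, 0.001, 0, 0, 1, 0, 0, 0, 0.001, 0, 0, 1, 0, 0, 0, 0, 0, 0.001, 1, 0, 0, 0, 0, 0, 0.001, 1, 0, 0, 0, 0, 0, 0, 1]
}}

```text
clock: 26.55
eef_pos: [560.6, 43.9, 77.9]
tool_rot: [-3.138, 0.01, 0.207]
force: [-16.0, -2.3, 17.1]
width: 34.2
gripper_force: 63.0
```

```bash
python3 where.py; python3 - <<'E'
from h import *
print(blobs(red(ctrl.get_image("wrist"))))
E
```

```text
clock 26.55 TCP plate [-28.4   0.3] [560.6  43.9  77.9] toolx [ 0.979  0.205 -0.01 ] z [-0.01   0.002 -1.   ] w 34.2 F [-16.   -2.3  17.1] q [-0.53  0.83  0.66  1.89 -0.77  0.71 -0.76]
[([266, 270, 106, 41, 2671], [318.4, 286.4])]
```

{"op": "carry_out", "data": {
  "deltas": [0, 0, 0, -0.003, 0, 0, 1, 0, 0, 0, -0.002, 0, -0.001, 1, 0, 0, 0, 0, 0, 0, 1]
}}

```text
clock: 26.98
eef_pos: [560.5, 43.8, 78.3]
tool_rot: [-3.141, 0.002, 0.209]
force: [-4.9, -0.8, 1.5]
width: 34.2
gripper_force: 60.3
```

{"op": "carry_out", "data": {
  "deltas": [0, 0, 0, 0, 0, 0, -1, 0, 0, 0, 0, 0, 0, -1, 0, 0, 0, 0, 0, 0, -1, 0, 0, 0, 0, 0, 0, -1, 0, 0, 0, -0.002, 0, 0, -1, 0, 0, 0, 0, 0, -0.01, -1, 0, 0, 0, 0, 0, -0.02, -1, 0, 0, 0, 0, 0, -0.04, -1, 0, 0, 0, 0, 0, -0.05, -1, 0, 0, 0, -0.02, 0, -0.05, -1, 0, 0, 0, -0.03, 0, -0.03, -1, 0, 0, 0, 0, 0, 0, -1]
}}

```text
clock: 28.48
eef_pos: [510.3, 32.3, 281.3]
tool_rot: [-3.14, -0.004, 0.207]
force: [-0.8, -0.1, -0.4]
width: 85.5
gripper_force: 0.0
```

```bash
python3 where.py; python3 - <<'E'
from h import *
a=np.radians(12);R2=np.array([[np.cos(a),-np.sin(a)],[np.sin(a),np.cos(a)]]);S=np.array([588.5,49.5])
W=lambda x,y,z:np.r_[S+R2@[x,y],z]
for n in("wrist","scene","side"):
    c=ctrl.calibration(n);i=ctrl.get_image(n);m=red(i);print(n,blobs(m))
    A=[W(x,r*np.cos(t),93+r*np.sin(t)) for x,r in((0,33),(-16,33),(-16,18),(-40,18)) for t in np.linspace(0,6.28,40)]
    P=np.array([proj(n,p,c) for p in A]);print(" home bbox",P.min(0).round(1),P.max(0).round(1))
    if n=="wrist":
        b=max(blobs(m),key=lambda b:b[0][4])[0]
        print(" neck end top x",(R2.T@(onz(n,(b[0]+b[2]/2,b[1]+b[3]),110,c)[:2]-S)).round(1))
E
```

```text
clock 28.475 TCP plate [-80.1  -0.6] [510.3  32.3 281.3] toolx [0.979 0.206 0.004] z [ 0.004  0.002 -1.   ] w 85.5 F [-0.8 -0.1 -0.4] q [-0.73  0.51  0.93  1.85 -0.48  1.02 -0.96]
wrist [([291, 109, 58, 38, 1509], [319.2, 124.9])]
 home bbox [289.5 106.6] [348.4 144.7]
 neck end top x [-42.7  -1.1]
scene [([10, 20, 39, 28, 709], [31.8, 32.6]), ([254, 161, 21, 21, 285], [264.2, 170.3]), ([405, 315, 13, 15, 85], [411.2, 322.0])]
 home bbox [253.5 160.3] [273.9 180.2]
side [([347, 81, 20, 12, 212], [356.0, 86.5]), ([342, 178, 15, 20, 195], [349.7, 187.8]), ([409, 228, 6, 11, 53], [410.9, 232.7]), ([257, 311, 17, 16, 116], [264.9, 318.5])]
 home bbox [341.  177.1] [355.7 196.8]
```

```bash
python3 - <<'E'
from h import *
i=ctrl.get_image("wrist");cv2.imwrite("pics/end.png",i[:,:,::-1])
for u in(300,310,319,328,338): print(u,[tuple(int(k) for k in i[v,u]) for v in range(96,114)])
for u in (270,370): print(u,[int(i[v,u].sum()//3) for v in range(85,140)])
a=np.radians(12);R2=np.array([[np.cos(a),-np.sin(a)],[np.sin(a),np.cos(a)]]);S=np.array([588.5,49.5])
c=ctrl.calibration("wrist")
for y in(-50,0,50):print(proj("wrist",np.r_[S+R2@[0,y],137],c),proj("wrist",np.r_[S+R2@[16,y],137],c),proj("wrist",np.r_[S+R2@[0,y],0],c))
E
```

```text
300 [(75, 76, 74), (79, 78, 77), (86, 80, 84), (79, 78, 77), (76, 77, 76), (76, 74, 74), (81, 80, 81), (77, 77, 77), (76, 76, 74), (74, 74, 78), (77, 75, 73), (76, 78, 75), (69, 70, 70), (55, 47, 48), (129, 28, 28), (148, 29, 29), (154, 30, 24), (157, 25, 24)]
310 [(78, 75, 79), (75, 74, 75), (79, 79, 79), (74, 72, 75), (75, 74, 73), (76, 73, 76), (74, 75, 75), (80, 77, 78), (75, 74, 76), (74, 75, 74), (81, 80, 76), (74, 72, 74), (65, 68, 68), (53, 40, 44), (155, 31, 24), (177, 32, 28), (172, 34, 27), (173, 41, 36)]
319 [(84, 83, 83), (78, 77, 78), (81, 78, 79), (77, 73, 73), (79, 77, 79), (77, 76, 75), (80, 78, 76), (80, 75, 78), (79, 78, 76), (72, 75, 73), (81, 79, 79), (78, 74, 77), (58, 61, 61), (51, 41, 42), (119, 28, 25), (160, 29, 30), (177, 39, 34), (185, 52, 45)]
328 [(78, 77, 79), (82, 81, 81), (79, 76, 76), (82, 77, 77), (79, 76, 77), (78, 74, 77), (75, 73, 74), (79, 78, 79), (78, 75, 75), (78, 77, 76), (70, 72, 68), (72, 72, 76), (58, 64, 67), (63, 46, 47), (162, 37, 36), (179, 35, 33), (177, 39, 37), (175, 36, 34)]
338 [(76, 72, 71), (76, 75, 76), (79, 75, 79), (81, 79, 
[... 283 characters left out ...]
 80, 72, 76, 78, 73, 77, 77, 63, 26, 96, 117, 117, 112, 132, 138, 140, 135, 136, 135, 134, 136, 136, 138, 136, 137, 137, 134, 134, 133, 134, 137, 138, 136, 138, 139, 134, 134, 138, 137]
370 [137, 134, 133, 138, 140, 129, 138, 107, 65, 70, 76, 76, 76, 72, 75, 78, 78, 73, 78, 73, 76, 74, 74, 66, 33, 155, 179, 175, 174, 171, 174, 174, 173, 174, 176, 177, 180, 178, 176, 177, 181, 180, 178, 181, 180, 181, 183, 181, 182, 180, 180, 179, 179, 180, 179]
[372.31278895 106.51099247] [373.34083413  88.62601859] [354.69880651 106.30384016]
[320.2705694  106.54887031] [320.293263    88.66485005] [319.67254087 106.3293351 ]
[268.22961673 106.58674723] [267.24700817  88.70368054] [284.64684909 106.35482962]
```

```bash
python3 -c "
from cell import ctrl
print(ctrl.finish_job())"
```

```text
the job is handed in; nothing more can be done
None
```

The red cover is home over the mounting flange and let go. No gap shows between its rim and the plate in the last wrist image (about 1 mm per pixel). The job was handed in at about 28.5 s, with no result reported back. The cover needed three holds on the bar: a first tilted one to clear the upright, one mistaken grip on the cup, and the final one on the neck.

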